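# Free the pawl of the ratchet lift stand and let its tray down

## Robot

A 6-joint arm with a two-finger parallel gripper is mounted at the origin on a cart in front of the work surface, level with it; the furniture and walls round the work are solid. World frame = base frame: x ahead of the robot, y to its left, z up, the work surface at z = 0. Lengths are in mm, angles in degrees, forces in N, time in s.
With the tool pointing down it reaches from about 350 to 850 mm from the base axis. Payload 8.1 kg.
Tool frame: the origin (TCP) lies between the finger pads; the fingertips stand 22 mm ahead of it and the grasp point (between the pads) lies 3 mm ahead of it; z points along the fingers, y is the line along which they close (so a half turn about z gives the same grasp; the last joint's range is limited). The gripper opens to 85 mm and grips with 20 to 120 N. Pads are 22 mm wide; open, the fingers measure 114 mm over their backs; the gripper's body (76 mm by 85 mm) begins 54 mm behind the grasp point. The pads swing forward as they close: fully open they stand 13 mm farther back than shut.
Start: joints at [63.461, 7.471, 85.268, -0, 87.261, -4.893], TCP at [221.305, 557.7, 218.492] pointing down, gripper open.
Joint ranges: [-169.43, 169.43], [-51.17, 129.36], [1.28, 143.12], [-76.62, 256.62], [0, 156.53], [-152.29, 152.29]. Speed limits (degrees/s): [136.94, 136.94, 159.86, 180, 180, 180].

## Interface

Orientations are given as [roll, pitch, yaw] about the fixed x, y, z axes, in that order (R = Rz(yaw) Ry(pitch) Rx(roll)).
In Python, from bench import r, vision gives the robot as it stands.
- The arm moves only by the tool step_arm, never from a script. Its argument "targets" is a list that holds one entry, the list of rows, each a list of 6 numbers: the shift along the world's x, y, z in mm, then the turn, a rotation vector about the world's x, y, z in rad. In form: [[[x, y, z, rx, ry, rz], ...]]. A call has 1 to 12 rows; each row is the pose to reach, as a shift and turn from the pose commanded when the call began; what a row does not reach only later rows make up. A row lasts 1/12 s, in which the tool goes at most 41.7 mm and 7.16 degrees, less where a joint would pass 70% of its speed; a pose out of reach is approached as far as the arm can. A call with a gripper value outside its range is refused whole. "fingers" is the gripper's target within -1 to 1 (shut at 1, half-way at 0, fully open at -1), set as the call begins (left out, the last holds). The fingers move at their own pace and stop on an object; "newtons" is the grip in N (left out, the last holds). Time passes only in rows, so rows that repeat a pose let the fingers close. It gives the time, the measured TCP pose, the force, the opening and the grip force at its end, in the units of the state.
- r.sense(): the state, without advancing time (a new reading comes with each control period).
- vision.snapshot(name): name is "side" or "top" or "wrist"; returns a dict with "img" (480x640x3 uint8, blue, green, red), "mtx" (3x3 intrinsics, pixels), "eye" and "attitude" of the camera in the world. Camera axes: x right, y up, looking along -z (the intrinsics and any distortion apply to the point x, -y, -z); pixel columns grow to the right and rows downward; lengths in mm; the calibration is good to about 2 mm. A picture is of the moment at which its call begins. There is no depth.
- r.hand_in(): hands the job in; it is judged then, once.
The state is a dict: "time": time; "joint_pos": joint angles; "qd": joint speeds; "joint_efforts": joint torques, N m; "tool_pos": TCP position; "tcp_rot": TCP orientation; "ft_force": force on the tool from outside, world axes, zero at the start; "wrist_torque": the same for the moment, N m; "finger_gap": finger opening in mm; "grip_force": force on a finger pad.
Only numpy, scipy, OpenCV 4.12 (cv2) and the standard library are available. Lean on these libraries where they do the work, as an engineer would, in place of code of your own. Each camera call takes 0.05 s, during which the arm holds its last target. There are 200 camera calls.

## Task

Take the release rod, reach its end under the cross bar of the pawl on the lift stand and flick the pawl up off its tooth; keep it lifted lightly on the rod, following the sinking tray, until the tray is all the way down. Never let the rod press on the pawl or tray with more than 12 N, and keep the gripper itself off the stand. Then draw the rod out so that the pawl snaps back, and lay the rod flat on the worktop clear of the stand; do not drop it and leave the other things where they are.

Things in the scene. Friction and masses are not known exactly. Their poses are not given: they have to be found in the camera images.
- stand: Ratchet lift stand, fixed: grey plinth 170 x 120 mm (x -60 to +110), its top 12 mm above this origin and 12 to 42 mm above the worktop; aluminium column 24 x 44 mm, to 256 mm above the origin, eight saw teeth 14 mm apart on its front. Origin on the column's axis; x points from the pawl side through the column to the tray side, z up. Nothing of it is farther to -x than the cross bar.
- tray (a joint): Height (m) of the white carriage with steel tray and cream jar: 0 = down on its stop; starts at about 0.102, hanging on the pawl. Weighs 11 to 21 N (hidden). Freed, it sinks by itself through a damper at 5 to 35 mm/s, slower when the rod bears more of it.
- pawl (a joint): Angle (rad) of the dark pawl on the carriage: 0 = engaged, grows as its cross bar is lifted; sprung back. About 1 cm of lift at the bar frees it (up to 8 N under load). The spring adds 0.25 N per mm. While the tray sinks, 4.5 to 8 N at the bar keep it clear (aim for 6); less: it catches the next tooth (harmless, lift again); a rod that stays behind gets over 12 N.
- bar (a point): Middle of the pawl's level cross bar, 8 mm thick, 58 mm long, along the stand's y, 88 mm to -x of the column's axis. It rides on the carriage: 90 mm above the stand's origin with tray down and pawl engaged. The arm behind it rises 12 mm, so the rod's end may pass 10 to 20 mm beyond the bar; below and in front is free. It lifts by about 46 mm to a stop.
- rod: Loose release rod, 160 mm, 70 g: black square handle 70 x 18 x 18 mm, steel shank 8 mm thick, axis 9 mm above the underside. Origin under the handle's middle (handle x -35 to +35 mm); x points along the rod to its tip, 125 mm from the origin; z up. Grip the handle hard across its width (80 N or more): the load at the tip turns it in the fingers.
- rod_tip (a point): End of the rod's shank, on its axis.
- cup: Bystander: lidded specimen cup with yellow cap, 52 x 57 mm, standing. Leave it.
- bottle: Bystander: dropper bottle 46 x 156 mm, standing. Leave it.
- lattice: Bystander: yellow lattice rack 75 x 85 x 33 mm. Leave it.
- black_marker: Bystander: black-capped marker pen 17 x 135 x 16 mm, lying. Leave it.
- red_tube: Bystander: red-capped sample tube 16 x 90 mm, lying. Leave it.

How it is judged (in metres and radians):
On the way, in this order (a step that is already met when the one before it is completed fails the run):
1. the rod bears on the pawl and lifts it (contact force between rod and pawl above 1.5 N and value of joint pawl above 0.1 rad), for 0.1 s.
2. the tray has sunk below half height with the rod still lifting the pawl (contact force between rod and pawl above 1.5 N and value of joint tray below 0.045 m), for 0.1 s.
At the end, for the whole second after the job is handed in: The tray is down within 5 mm of its stop, the pawl is back at rest (within 0.06 rad), and the rod lies still and flat on the worktop (handle origin below 20 mm, tip below 25 mm), touching no part of the stand, its origin more than 60 mm from the cross bar seen from above (value of joint tray below 0.005 m and value of joint pawl below 0.06 rad and height (world z) of rod below 0.02 m and height (world z) of rod_tip below 0.025 m and linear speed of rod below 0.02 m/s and contact force between rod and stand below 0.05 N and horizontal distance between rod and bar above 0.06 m).
It fails at once if the rod presses on the pawl, tray or stand with more than 12 N (contact force between rod and stand above 12 N or contact force between rod and pawl above 12 N).
It fails at once if the robot itself touches the stand, tray or pawl (contact force between any of the fingers, the arm and stand above 1 N).
It fails at once if the rod is let go in the air (contact force between the fingers and rod below 0.1 N and height (world z) of rod above 0.04 m).
It fails at once if a bystander is moved by more than 30 mm (distance of any of cup, bottle, lattice, black_marker, red_tube from where it was at the start of the episode above 0.03 m).
It also fails if it takes over 72 s, if anything falls off the work surface, if the arm or the gripper's body presses on something with over 40 N, if the wrist force passes 120 N, or if a joint passes its speed limit or range.

## Working session

There is one attempt and no reset: what is moved stays moved. The work goes in short steps, Python scripts to look and compute and a tool call to move; the robot and the scene stay as the last step left them, time stands still between calls to the robot, and variables do not carry over. Pictures are saved under pics/ and viewed, at most 10 in all, crops included, and the job is handed in when it is done.

Besides the shell and the picture viewer there is one more tool, called after ">>>" as name(argument=value, ...), one argument or row to a line, values as JSON. step_arm: Moves the arm, as the interface text tells. Its arguments: {"type":"object","properties":{"targets":{"type":"array"},"fingers":{"type":"number"},"newtons":{"type":"number"}},"required":["targets"]}

```bash
mkdir -p pics; cat > h.py <<'E'
import numpy as np,cv2
from bench import r,vision
def snap(n,f):
    s=vision.snapshot(n); cv2.imwrite(f'pics/{f}.png',s['img'])
    np.savez(f'pics/{f}.npz',**{k:np.array(s[k]) for k in('mtx','eye','attitude')})
    if 'distortion' in s or len(s)>4: print(s.keys())
    return s
E
python3 - <<'E'
from h import *
for n in('top','side'):
    s=snap(n,n+'1');print(n,s['mtx'],s['eye'],s['attitude'],s.keys())
print(r.sense())
E
```

```text
top [[618.58730829   0.         329.65115233]
 [  0.         618.58730829 236.76062659]
 [  0.           0.           1.        ]] [ 343.05713487   13.6534153  1327.97579967] [  8.72389152  -0.71911711 -88.69330892] dict_keys(['img', 'mtx', 'eye', 'attitude'])
side [[514.25422724   0.         321.19645287]
 [  0.         514.25422724 236.05870008]
 [  0.           0.           1.        ]] [-117.68295262 -524.42153998  605.64579325] [ 58.81774785  -0.09303788 -49.50064013] dict_keys(['img', 'mtx', 'eye', 'attitude'])
{'time': 0.1, 'joint_pos': array([ 6.34588743e+01,  7.51330436e+00,  8.53238931e+01,  1.71061923e-03,
        8.72620173e+01, -4.89210955e+00]), 'qd': array([-0.06356736, -0.08577948, -0.09730921,  0.00094271, -0.02458587,
        0.13744608]), 'joint_efforts': array([ 1.85690107e-03, -5.70961940e+01, -5.01937580e+01, -2.37501226e-04,
        8.31503829e-03,  8.18088006e-05]), 'tool_pos': array([221.07472632, 557.21900445, 217.51487083]), 'tcp_rot': array([-1.79901292e+02, -1.01632992e-02,  1.58350892e+02]), 'ft_force': array([ 0.31692176, -0.61127004, -0.0502427 ]), 'wrist_torque': array([-0.02157795, -0.01287846,  0.0366937 ]), 'grip_force': 0.0, 'finger_gap': 85.46056084694573}
```

View pics/top1.png

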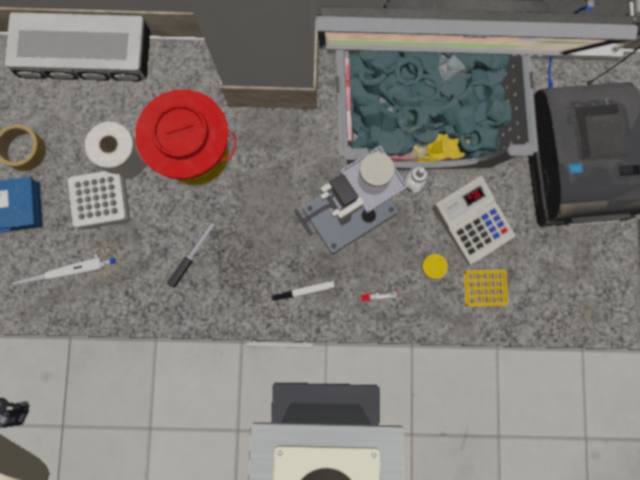

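View pics/side1.png

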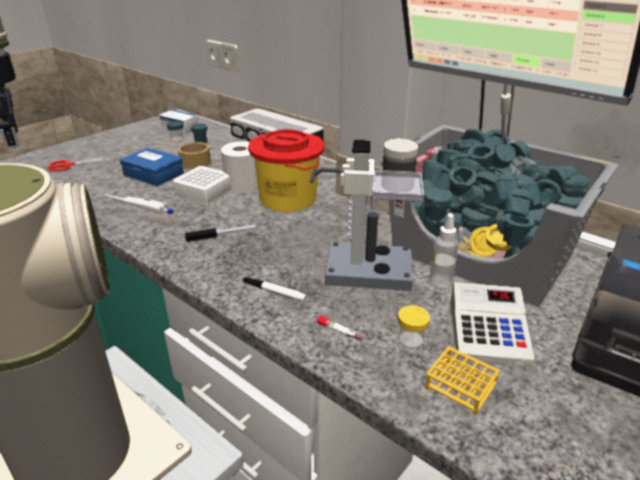

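The top view shows the rod with its handle near (182,270) and tip near (212,226). The stand is near (345,205) with its pawl towards the left. In the side view the pawl bar is near (315,172). I'll project these and view enlarged crops.

```bash
cat >> h.py <<'E'
from scipy.spatial.transform import Rotation as Ro
def cam(f):
    d=np.load(f'pics/{f}.npz'); return d['mtx'],d['eye'],Ro.from_euler('xyz',d['attitude'],degrees=True).as_matrix()
def proj(f,P):
    K,e,R=cam(f); c=(np.atleast_2d(P)-e)@R; c=c*[1,-1,-1]; u=c@K.T; return u[:,:2]/u[:,2:]
def ray(f,px):
    K,e,R=cam(f); v=np.linalg.inv(K)@[px[0],px[1],1]; return e,R@(v*[1,-1,-1])
def atz(f,px,z):
    e,d=ray(f,px); return e+d*(z-e[2])/d[2]
E
python3 - <<'E'
from h import *
t=cv2.imread('pics/top1.png'); s=cv2.imread('pics/side1.png')
A=cv2.resize(t[140:260,290:430],None,fx=4,fy=4,interpolation=3)
B=cv2.resize(t[210:300,155:225],None,fx=3.4,fy=3.4,interpolation=3)
C=np.zeros((480,800,3),np.uint8);C[:480,:560]=A;C[:B.shape[0],560:560+B.shape[1]]=B
cv2.imwrite('pics/c1.png',C)
cv2.imwrite('pics/c2.png',cv2.resize(s[130:300,300:440],None,fx=3.5,fy=3.5,interpolation=3))
for p in[(182,270),(212,226)]:print(atz('top1',p,9))
for p in[(193,236),(255,228)]:print(atz('side1',p,9))
E
```

```text
[466.28130268 314.99694405   9.        ]
[562.99988944 256.07785714   9.        ]
[445.76997275 333.08119509   9.        ]
[560.66438562 253.82889874   9.        ]
```

View pics/c1.png

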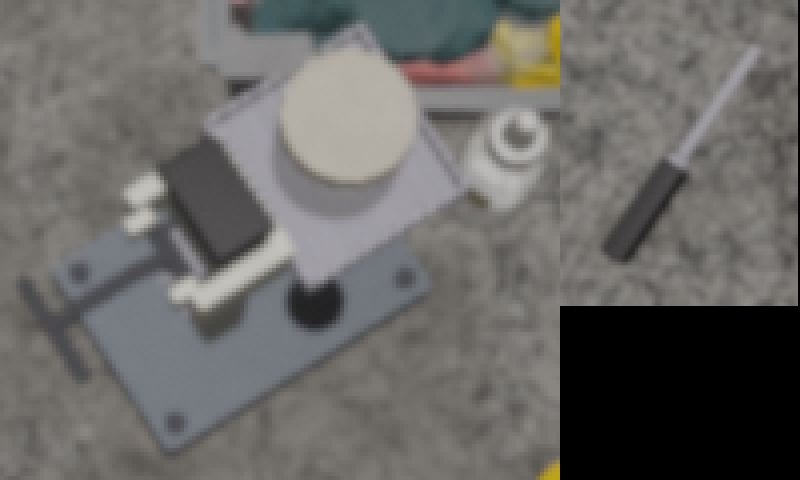

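View pics/c2.png

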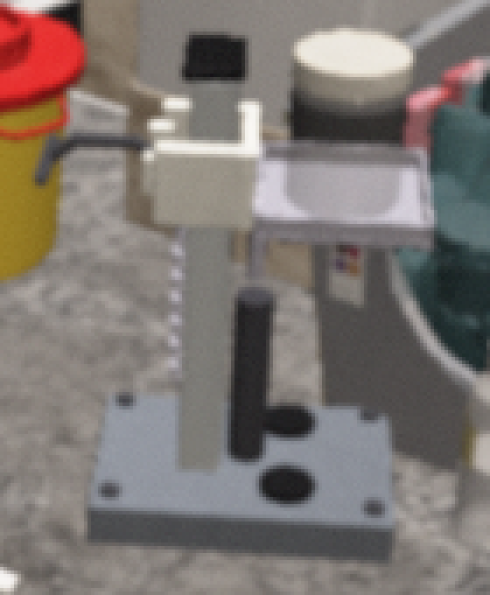

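The crops show the bar ends in the top view at about (296,210.5) and (311,234), and the plinth corners clearly in both views. In the side view the near bar end is at about (312,181). Next I'll fit the stand pose, and the rod pose with its outline.

```bash
python3 - <<'E'
from h import *
from scipy.optimize import least_squares as L
def W(p,P):
    c,s=np.cos(p[3]),np.sin(p[3]);P=np.atleast_2d(P).astype(float)
    return np.c_[p[0]+c*P[:,0]-s*P[:,1],p[1]+s*P[:,0]+c*P[:,1],p[2]+P[:,2]]
top=[((333,252.5),(-60,-60,12)),((398,210.5),(110,-60,12)),((303.7,207.5),(-60,60,12))]
side=[((325.7,276.6),(-60,-60,12)),((412,280.9),(110,-60,12)),((333.7,244.9),(-60,60,12)),((410,247),(110,60,12))]
bt=[((296,210.5),29),((311,234),-29)]
def f(p):
    e=[]
    for n,l in(('top1',top),('side1',side)):
        for px,P in l:e+=list(proj(n,W(p,P))[0]-px)
    for px,y in bt:e+=list(proj('top1',W(p,(-88,y,p[4])))[0]-px)
    e+=list(proj('side1',W(p,(-88,-29,p[4])))[0]-(312,181.4))
    return e
o=L(f,[570,0,10,-.5,192]);p=o.x
print(p,np.degrees(p[3]));print(np.round(o.fun.reshape(-1,2),1));print('bar',W(p,(-88,0,p[4])),W(p,(-88,29,p[4])),W(p,(-88,-29,p[4])))
t=[((615,256),(-35,0,18)),((678,163),(35,0,18)),((757,48),(125,0,13))]
# rod handle end centre / shank tip from crop
def g(q):
    e=[]
    for (u,v),P in t: e+=list(proj('top1',W([q[0],q[1],0,q[2]],P))[0]-(155+(u-560)/3.4,210+v/3.4))
    return e
o=L(g,[480,305,-.5]);print('rod',o.x,np.degrees(o.x[2]),np.round(o.fun,1))
print(proj('side1',W([o.x[0],o.x[1],0,o.x[2]],[(-35,0,9),(35,0,9),(125,0,9)])))
E
```

```text
[590.73784059 -19.66079189  10.53114848  -0.9671447  198.04485636] -55.4133095690685
[[-0.8  1.3]
 [ 0.2  0.3]
 [-2.2 -0.1]
 [ 0.4 -0.4]
 [ 2.6  0.8]
 [-2.3 -1.3]
 [ 1.7  1.1]
 [-1.4 -1.2]
 [ 0.8  1.4]
 [ 0.9  0.1]]
bar [[540.78441895  52.78681447 208.57600485]] [[564.65919832  69.24873751 208.57600485]] [[516.90963958  36.32489143 208.57600485]]
rod [461.13941635 316.52804759  -0.53914825] -30.89091907956602 [-0.4  0.7 -0.2  0.2  0.6 -0.9]
[[187.24705321 238.37672945]
 [218.81376592 233.2609871 ]
 [257.90124315 226.92641991]]
```

>>> step_arm(
  targets=[
    [[10, -10, 0, 0, 0, -0.01], [35, -35, 0, 0, 0, -0.03], [62, -62, -5, 0, 0, -0.05], [90, -89, -15, 0, 0, -0.07], [118, -117, -25, 0, 0, -0.09], [146, -145, -35, 0, 0, -0.11], [174, -173, -45, 0, 0, -0.13], [202, -201, -55, 0, 0, -0.145], [225, -224, -65, 0, 0, -0.155], [240, -239, -72, 0, 0, -0.161], [246.7, -245.3, -75, 0, 0, -0.1614], [246.7, -245.3, -75, 0, 0, -0.1614]],
  ],
  fingers=-0.2,
  newtons=100,
)

```text
time: 1.1
tool_pos: [468.7, 309.9, 142.3]
tcp_rot: [-179.9, -0.0, 148.9]
ft_force: [-0.6, 0.9, 0.0]
finger_gap: 51.0
grip_force: 0.0
```

```bash
python3 - <<'E'
from h import *
s=snap('wrist','w1');q=r.sense();print(q['tool_pos'],q['tcp_rot'],q['ft_force'],q['finger_gap'],s['eye'],s['attitude'])
c,n=np.cos(-.539),np.sin(-.539)
for x in(-35,8,35,125):print(proj('w1',(461.1+c*x,316.5+n*x,13)))
E
```

```text
[467.99807043 311.4501807  142.97550642] [-1.79940327e+02 -5.06835044e-02  1.48988474e+02] [0.02330025 1.24844096 0.02235586] 51.02490611929445 [412.55311451 343.91241166 296.0562463 ] [-15.03493461   0.09179603  58.87074423]
[[322.2251412  163.16114836]]
[[322.3711565 222.2966435]]
[[322.45723327 257.1573175 ]]
[[322.7169641  362.34705277]]
```

View pics/w1.png

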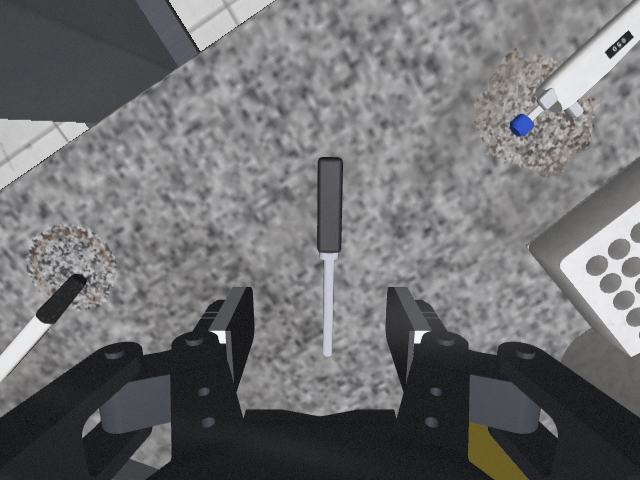

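The wrist view shows the handle from row 157 to 253 at column 330 and the tip at (327,355). That is about 4–5 mm from prediction, so I'll correct for it and descend.

>>> step_arm(
  targets=[
    [[-1, 2, -10, 0, 0, 0], [-1.4, 5.4, -30, 0, 0, 0], [-1.4, 5.4, -50, 0, 0, 0], [-1.4, 5.4, -70, 0, 0, 0], [-1.4, 5.4, -90, 0, 0, 0], [-1.4, 5.4, -105, 0, 0, 0], [-1.4, 5.4, -114, 0, 0, 0], [-1.4, 5.4, -118, 0, 0, 0], [-1.4, 5.4, -118.5, 0, 0, 0], [-1.4, 5.4, -118.5, 0, 0, 0]],
  ],
)

```text
time: 1.98
tool_pos: [466.7, 318.6, 25.7]
tcp_rot: [180.0, 0.0, 149.2]
ft_force: [0.4, -0.2, 0.9]
finger_gap: 51.5
grip_force: 0.0
```

>>> step_arm(
  targets=[
    [[0, 0, 0, 0, 0, 0], [0, 0, 0, 0, 0, 0], [0, 0, 0, 0, 0, 0], [0, 0, 0, 0, 0, 0], [0, 0, 0, 0, 0, 0], [0, 0, 0, 0, 0, 0], [0, 0, 0, 0, 0, 0], [0, 0, 0, 0, 0, 0]],
  ],
  fingers=1,
  newtons=115,
)

```text
time: 2.65
tool_pos: [466.6, 317.7, 24.9]
tcp_rot: [-180.0, -0.0, 149.1]
ft_force: [-0.4, -0.2, 0.5]
finger_gap: 0.2
grip_force: 0.0
```

The gripper closed on nothing, so I'll look with the wrist camera.

```bash
python3 - <<'E'
from h import *
s=snap('wrist','w2');q=r.sense();print(q['tool_pos'],q['ft_force'],q['finger_gap'])
E
```

```text
[466.57609257 317.74995029  24.94555445] [-0.47106049 -0.1051238  -0.36182377] -0.21226789601212326
```

View pics/w2.png

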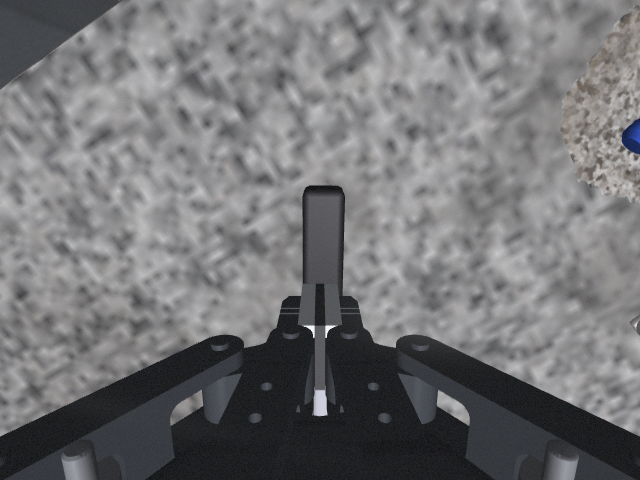

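```bash
python3 - <<'E'
from h import *
a=np.array([np.cos(-.539),np.sin(-.539),0]);l=np.array([-a[1],a[0],0])
for f,px,z in(('w1',(330,157),18),('w1',(330,253),18),('w1',(327,355),13),('w2',(323,187),18),('w2',(323,187),10),('w2',(320,392),13),('w2',(320,415),13)):
    P=atz(f,px,z);d=P-[466.6,317.7,z];print(f,px,P.round(1),'axial',d@a,'lat',d@l)
s=snap('top','t2');P=proj('t2',(466,317,10))[0].astype(int);print(P)
C=s['img'][P[1]-55:P[1]+55,P[0]-65:P[0]+65];A=cv2.resize(C,None,fx=4,fy=4,interpolation=3)
s=snap('side','s2');P=proj('s2',(466,317,10))[0].astype(int);C=s['img'][P[1]-55:P[1]+55,P[0]-30:P[0]+60]
B=cv2.resize(C,None,fx=4,fy=4,interpolation=3)
B=B[:,:280] if B.shape[1]>280 else B
cv2.imwrite('pics/c3.png',np.hstack([A,B]))
E
```

```text
w1 (330, 157) [429.9 341.4  18. ] axial -43.662413838466485 lat 1.533623036330347
w1 (330, 253) [489.9 305.8  18. ] axial 26.084158830107327 lat 1.7170165668293853
w1 (327, 355) [564.4 258.8  13. ] axial 114.16393366433199 lat -0.36376463548894467
w2 (323, 187) [429.3 341.6  18. ] axial -44.280139664512774 lat 1.321743455017629
w2 (323, 187) [430.2 341.1  10. ] axial -43.21069387151425 lat 1.3952129658168506
w2 (320, 392) [515.2 288.7  13. ] axial 56.612570695688724 lat 0.02322054303472489
w2 (320, 415) [526.6 281.9  13. ] axial 69.85813682426102 lat 0.012994978668724394
[180 270]
```

View pics/c3.png

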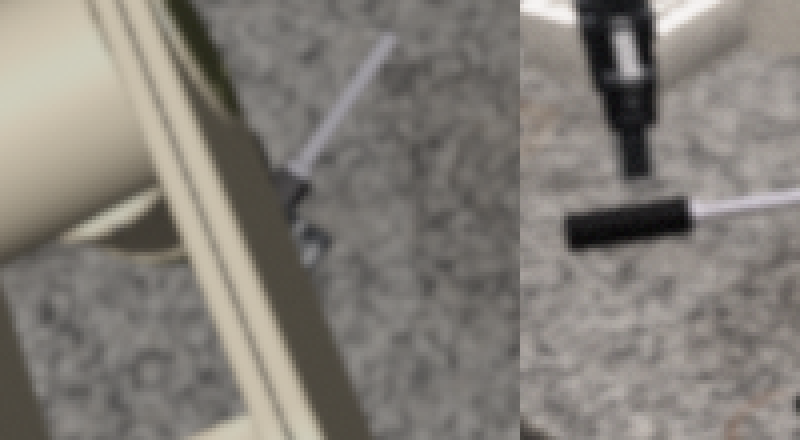

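```bash
python3 - <<'E'
from h import *
q=r.sense();print(q['tool_pos'],q['joint_pos'])
P0=proj('s2',(466,317,10))[0].astype(int);print('tip px',P0+[-2,-11])
for z in(0,3,10,18,25,30,35,40):print(z,proj('w2',(466.6,317.7,z)).round(),proj('s2',(466.6,317.7,z)).round(1))
E
```

```text
[466.54787719 317.76240815  24.9279727 ] [ 2.90540054e+01  1.23138613e+01  1.01070162e+02  7.46664549e-04
  6.66251006e+01 -3.00502301e+01]
tip px [202 223]
0 [[320. 274.]] [[205.2 238.1]]
3 [[320. 276.]] [[205.1 236.9]]
10 [[320. 281.]] [[204.7 234.3]]
18 [[320. 288.]] [[204.3 231.2]]
25 [[320. 294.]] [[203.9 228.5]]
30 [[320. 299.]] [[203.7 226.6]]
35 [[320. 304.]] [[203.4 224.6]]
40 [[320. 310.]] [[203.2 222.7]]
```

The side view shows the shut fingertips hovering 15–20 mm above the handle, at z≈35. They don't reach as far ahead of the TCP as stated. I'll open, lower in stages while watching the force, and check.

>>> step_arm(
  targets=[
    [[0, 0, 0, 0, 0, 0], [0, 0, 0, 0, 0, 0], [0, 0, 0, 0, 0, 0], [0, 0, 0, 0, 0, 0], [0, 0, -3, 0, 0, 0], [0, 0, -7, 0, 0, 0], [0, 0, -11, 0, 0, 0], [0, 0, -15, 0, 0, 0], [0, 0, -18, 0, 0, 0], [0, 0, -18, 0, 0, 0]],
  ],
  fingers=-0.1,
)

```text
time: 3.63
tool_pos: [465.8, 317.4, 5.8]
tcp_rot: [-179.9, -0.0, 149.1]
ft_force: [0.8, 0.1, -0.6]
finger_gap: 46.8
grip_force: 0.0
```

```bash
python3 - <<'E'
from h import *
w=snap('wrist','w3')['img'][200:440,160:480];s=snap('side','s3');P=proj('s3',(466,317,10))[0].astype(int)
B=cv2.resize(s['img'][P[1]-40:P[1]+20,P[0]-30:P[0]+50],(480,360),interpolation=3)
cv2.imwrite('pics/c4.png',np.hstack([B,cv2.resize(w,(320,240))]) if 0 else np.vstack([B,cv2.resize(w,(480,240))]))
q=r.sense();print(q['tool_pos'],q['ft_force'])
E
```

```text
[466.37108157 317.67435986   6.65996689] [-0.73895224  0.37783367 -0.52105446]
```

View pics/c4.png

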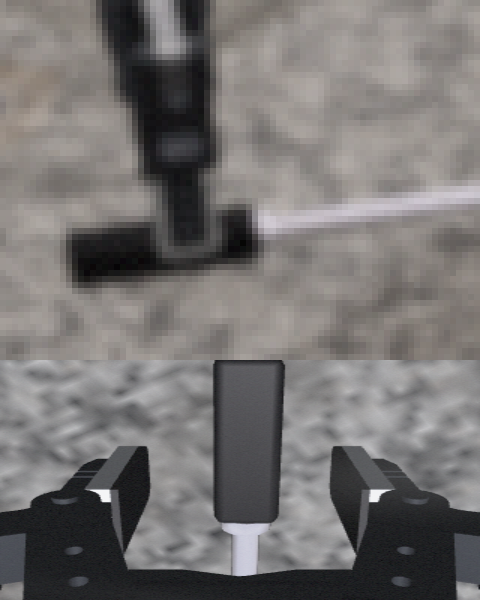

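The fingers now straddle the handle, with tips still above its mid-height and no contact force. I'll go 13 mm lower and close.

>>> step_arm(
  targets=[
    [[0, 0, -3, 0, 0, 0], [0, 0, -6, 0, 0, 0], [0, 0, -9, 0, 0, 0], [0, 0, -11, 0, 0, 0], [0, 0, -13, 0, 0, 0], [0, 0, -13, 0, 0, 0]],
  ],
)

```text
time: 4.23
tool_pos: [466.2, 317.6, -6.6]
tcp_rot: [-180.0, -0.0, 149.1]
ft_force: [0.3, -0.7, -0.2]
finger_gap: 46.6
grip_force: 0.0
```

>>> step_arm(
  targets=[
    [[0, 0, 0, 0, 0, 0], [0, 0, 0, 0, 0, 0], [0, 0, 0, 0, 0, 0], [0, 0, 0, 0, 0, 0], [0, 0, 0, 0, 0, 0], [0, 0, 0, 0, 0, 0], [0, 0, 0, 0, 0, 0], [0, 0, 0, 0, 0, 0]],
  ],
  fingers=1,
  newtons=115,
)

```text
time: 4.9
tool_pos: [467.0, 318.1, -5.4]
tcp_rot: [180.0, 0.0, 149.1]
ft_force: [-0.8, -0.2, 6.0]
finger_gap: 14.6
grip_force: 113.5
```

Gripped at 113 N. Now lift and carry to a staging pose with the tip 40 mm short of the bar and about 35 mm below it.

>>> step_arm(
  targets=[
    [[0, 0, 4, 0, 0, 0], [0, 0, 15, 0, 0, 0], [0, 0, 35, 0, 0, 0], [0, -5, 60, 0, 0, -0.02], [-2, -20, 85, 0, 0, -0.07], [-4, -40, 105, 0, 0, -0.13], [-6, -62, 122, 0, 0, -0.2], [-9, -84, 138, 0, 0, -0.27], [-11, -105, 150, 0, 0, -0.34], [-13, -123, 158, 0, 0, -0.39], [-14.4, -134, 161, 0, 0, -0.42], [-14.4, -136.6, 161, 0, 0, -0.4276]],
  ],
)

```text
time: 5.9
tool_pos: [452.7, 180.0, 156.4]
tcp_rot: [179.9, 0.1, 124.5]
ft_force: [-0.7, 0.1, -1.0]
finger_gap: 14.4
grip_force: 112.8
```

>>> step_arm(
  targets=[
    [[0, 0, 0, 0, 0, 0], [0, 0, 0, 0, 0, 0], [0, 0, 0, 0, 0, 0]],
  ],
)

```text
time: 6.15
tool_pos: [451.8, 181.9, 154.2]
tcp_rot: [-179.9, -0.0, 124.7]
ft_force: [0.3, 0.7, -1.0]
finger_gap: 14.2
grip_force: 112.8
```

```bash
python3 - <<'E'
from h import *
q=r.sense();print(q)
t=snap('top','t4')['img'];s=snap('side','s4')['img'];w=snap('wrist','w4')['img']
A=cv2.resize(t[150:270,260:400],(420,360),interpolation=3);B=cv2.resize(s[140:260,240:366],(378,360),interpolation=3)
cv2.imwrite('pics/c5.png',np.vstack([np.hstack([A,B]),np.hstack([cv2.resize(w,(320,240)),np.zeros((240,478,3),np.uint8)])]))
for f in('t4','s4'):print(f,proj(f,[(540.8,52.8,208.6),(564.7,69.2,208.6),(516.9,36.3,208.6),(518.1,85.7,170)]).round(1))
E
```

```text
{'time': 6.15, 'joint_pos': array([ 1.58780483e+01, -7.93141012e+00,  1.07409427e+02,  1.95798670e-02,
        8.05972264e+01, -1.88245530e+01]), 'qd': array([ 0.28441743,  0.16134294, -0.17908872, -0.20241916,  0.07372023,
        0.07713576]), 'joint_efforts': array([-3.62182651e-01, -4.23248863e+01, -4.93112218e+01, -2.32566730e-02,
        9.60701174e-03, -4.01063284e-03]), 'tool_pos': array([451.75516018, 181.86205607, 154.18250889]), 'tcp_rot': array([-1.79935012e+02, -4.25586845e-02,  1.24699366e+02]), 'ft_force': array([ 0.27466838,  0.73744417, -1.03680225]), 'wrist_torque': array([-0.03439357, -0.00253497,  0.01075392]), 'grip_force': 112.82828450202942, 'finger_gap': 14.167239975595306}
t4 [[303.1 222.3]
 [294.6 209.3]
 [311.8 235.4]
 [286.  237.2]]
s4 [[314.8 174.8]
 [316.5 168.5]
 [313.  181.5]
 [294.  192.5]]
```

View pics/c5.png

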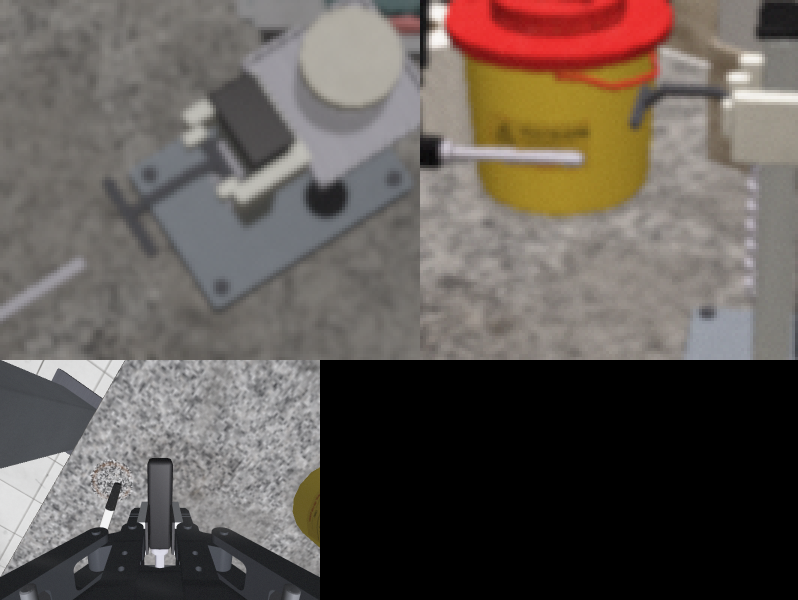

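The rod is level and the tip is where predicted in both views (top (287.7,238), side (294,192.7)). The bar ends in the top view are at (295.7,210.7) and (311,233.3). I'll advance 55 mm with a small lateral correction and rise part way.

>>> step_arm(
  targets=[
    [[2, -2, 0, 0, 0, 0], [7, -7, 0, 0, 0, 0], [13, -14, 0, 0, 0, 0], [19, -21, 0, 0, 0, 0], [25, -29, 0, 0, 0, 0], [30, -36, 0, 0, 0, 0], [33, -41, 0, 0, 0, 0], [34.5, -43, 2, 0, 0, 0], [34.5, -43, 7, 0, 0, 0], [34.5, -43, 12, 0, 0, 0], [34.5, -43, 15, 0, 0, 0], [34.5, -43, 16, 0, 0, 0]],
  ],
)

```text
time: 7.3
tool_pos: [487.1, 138.6, 172.2]
tcp_rot: [179.9, 0.0, 124.6]
ft_force: [0.5, 0.5, -1.0]
finger_gap: 14.8
grip_force: 112.8
```

>>> step_arm(
  targets=[
    [[0, 0, 0, 0, 0, 0], [0, 0, 0, 0, 0, 0], [0, 0, 0, 0, 0, 0]],
  ],
)

```text
time: 7.55
tool_pos: [486.5, 138.4, 170.8]
tcp_rot: [-180.0, -0.0, 124.6]
ft_force: [0.3, -0.7, -1.9]
finger_gap: 14.2
grip_force: 112.8
```

```bash
python3 - <<'E'
from h import *
F=[]
t=snap('top','t5')['img'];F.append(r.sense()['ft_force']);s=snap('side','s5')['img'];F.append(r.sense()['ft_force']);print(F,r.sense()['tool_pos'])
A=cv2.resize(t[185:255,270:350],(400,350),interpolation=3);B=cv2.resize(s[150:220,270:350],(400,350),interpolation=3)
cv2.imwrite('pics/c6.png',np.hstack([A,B]))
E
```

```text
[array([-0.53709589,  0.45850086, -0.76600009]), array([ 0.37644447,  0.25628957, -1.49942415])] [486.4593109  138.28821736 170.70801761]
```

View pics/c6.png

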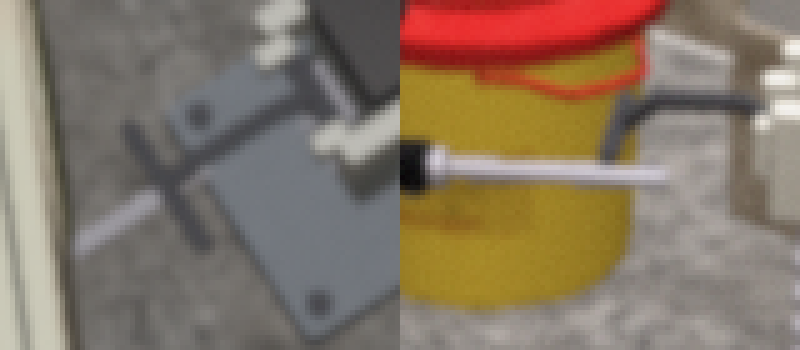

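The top view shows the rod under the bar's middle with its tip hidden under the arm. The side view shows the tip passing beyond the bar at (665,173), just below it. Next I'll raise slowly and feel for contact.

>>> step_arm(
  targets=[
    [[0, 0, 1, 0, 0, 0], [0, 0, 2, 0, 0, 0], [0, 0, 3, 0, 0, 0], [0, 0, 4, 0, 0, 0], [0, 0, 5, 0, 0, 0], [0, 0, 6, 0, 0, 0], [0, 0, 7, 0, 0, 0], [0, 0, 8, 0, 0, 0], [0, 0, 8, 0, 0, 0]],
  ],
)

```text
time: 8.4
tool_pos: [486.9, 138.2, 179.3]
tcp_rot: [180.0, 0.0, 124.6]
ft_force: [0.0, -0.4, -0.1]
finger_gap: 14.2
grip_force: 112.8
```

>>> step_arm(
  targets=[
    [[0, 0, 1, 0, 0, 0], [0, 0, 2, 0, 0, 0], [0, 0, 3, 0, 0, 0], [0, 0, 4, 0, 0, 0], [0, 0, 4, 0, 0, 0]],
  ],
)

```text
time: 8.82
tool_pos: [486.8, 138.2, 183.3]
tcp_rot: [180.0, 0.0, 124.6]
ft_force: [-0.4, 0.8, -0.3]
finger_gap: 14.8
grip_force: 112.8
```

>>> step_arm(
  targets=[
    [[0, 0, 1, 0, 0, 0], [0, 0, 2, 0, 0, 0], [0, 0, 3, 0, 0, 0], [0, 0, 3, 0, 0, 0]],
  ],
)

```text
time: 9.15
tool_pos: [486.6, 138.2, 185.8]
tcp_rot: [-180.0, -0.0, 124.6]
ft_force: [0.3, -0.1, -3.7]
finger_gap: 14.3
grip_force: 112.7
```

>>> step_arm(
  targets=[
    [[0, 0, 1, 0, 0, 0], [0, 0, 2, 0, 0, 0], [0, 0, 3, 0, 0, 0], [0, 0, 3, 0, 0, 0]],
  ],
)

```text
time: 9.48
tool_pos: [486.4, 138.1, 188.6]
tcp_rot: [-179.9, -0.0, 124.6]
ft_force: [1.5, -2.0, -6.8]
finger_gap: 14.5
grip_force: 112.7
```

>>> step_arm(
  targets=[
    [[0, 0, 1, 0, 0, 0], [0, 0, 2, 0, 0, 0], [0, 0, 2, 0, 0, 0]],
  ],
)

```text
time: 9.73
tool_pos: [486.4, 138.2, 190.8]
tcp_rot: [-180.0, -0.0, 124.6]
ft_force: [1.6, -0.3, -8.2]
finger_gap: 14.3
grip_force: 112.7
```

```bash
python3 - <<'E'
from h import *
q=r.sense();print(q['tool_pos'],q['ft_force'],q['wrist_torque'],np.linalg.norm(q['wrist_torque']))
E
```

```text
[486.43158887 138.15164769 190.78237943] [ 1.64841826 -0.26158551 -8.24235062] [ 0.36143325  0.22573937 -0.01175968] 0.4262986646163197
```

>>> step_arm(
  targets=[
    [[0, 0, 1, 0, 0, 0], [0, 0, 2, 0, 0, 0], [0, 0, 2, 0, 0, 0]],
  ],
)

```text
time: 9.98
tool_pos: [486.6, 138.2, 193.1]
tcp_rot: [-180.0, -0.0, 124.6]
ft_force: [0.5, -1.1, -8.2]
finger_gap: 14.5
grip_force: 112.7
```

>>> step_arm(
  targets=[
    [[0, 0, 1, 0, 0, 0], [0, 0, 2, 0, 0, 0]],
  ],
)

```text
time: 10.15
tool_pos: [486.8, 138.3, 195.3]
tcp_rot: [180.0, 0.0, 124.6]
ft_force: [-0.7, -1.1, -3.4]
finger_gap: 14.5
grip_force: 113.3
```

>>> step_arm(
  targets=[
    [[0, 0, 2, 0, 0, 0], [0, 0, 2, 0, 0, 0]],
  ],
)

```text
time: 10.32
tool_pos: [487.3, 138.0, 197.9]
tcp_rot: [179.9, 0.1, 124.6]
ft_force: [2.7, -3.4, -7.2]
finger_gap: 14.3
grip_force: 112.9
```

>>> step_arm(
  targets=[
    [[0, 0, -1, 0, 0, 0], [0, 0, -2.5, 0, 0, 0], [0, 0, -4, 0, 0, 0]],
  ],
)

```text
time: 10.57
tool_pos: [486.8, 138.1, 192.7]
tcp_rot: [180.0, 0.0, 124.6]
ft_force: [2.8, -2.5, -8.9]
finger_gap: 14.2
grip_force: 112.8
```

>>> step_arm(
  targets=[
    [[0, 0, -2.5, 0, 0, 0], [0, 0, -5, 0, 0, 0], [0, 0, -7.5, 0, 0, 0]],
  ],
)

```text
time: 10.82
tool_pos: [486.5, 138.2, 185.0]
tcp_rot: [-180.0, -0.0, 124.6]
ft_force: [3.3, -3.3, -7.9]
finger_gap: 14.4
grip_force: 112.8
```

>>> step_arm(
  targets=[
    [[0, 0, -2, 0, 0, 0], [0, 0, -4, 0, 0, 0], [0, 0, -6, 0, 0, 0], [0, 0, -8, 0, 0, 0]],
  ],
)

```text
time: 11.15
tool_pos: [486.6, 138.2, 177.2]
tcp_rot: [-180.0, -0.0, 124.6]
ft_force: [2.3, -2.3, -8.7]
finger_gap: 14.3
grip_force: 112.8
```

>>> step_arm(
  targets=[
    [[0, 0, -2.5, 0, 0, 0], [0, 0, -5, 0, 0, 0], [0, 0, -7.5, 0, 0, 0], [0, 0, -10, 0, 0, 0]],
  ],
)

```text
time: 11.48
tool_pos: [486.6, 138.2, 167.2]
tcp_rot: [-180.0, -0.0, 124.6]
ft_force: [1.4, -2.9, -7.9]
finger_gap: 14.3
grip_force: 112.8
```

>>> step_arm(
  targets=[
    [[0, 0, -2.4, 0, 0, 0], [0, 0, -4.8, 0, 0, 0], [0, 0, -7.2, 0, 0, 0], [0, 0, -9.6, 0, 0, 0]],
  ],
)

```text
time: 11.82
tool_pos: [486.7, 138.2, 157.6]
tcp_rot: [-180.0, -0.0, 124.6]
ft_force: [1.5, -3.6, -7.9]
finger_gap: 14.5
grip_force: 112.8
```

>>> step_arm(
  targets=[
    [[0, 0, -2.4, 0, 0, 0], [0, 0, -4.8, 0, 0, 0], [0, 0, -7.2, 0, 0, 0], [0, 0, -9.6, 0, 0, 0], [0, 0, -12, 0, 0, 0]],
  ],
)

```text
time: 12.23
tool_pos: [486.7, 138.2, 145.7]
tcp_rot: [-180.0, -0.0, 124.6]
ft_force: [1.0, -3.7, -7.8]
finger_gap: 14.6
grip_force: 112.8
```

>>> step_arm(
  targets=[
    [[0, 0, -2.4, 0, 0, 0], [0, 0, -4.8, 0, 0, 0], [0, 0, -7.2, 0, 0, 0], [0, 0, -9.6, 0, 0, 0], [0, 0, -12, 0, 0, 0]],
  ],
)

```text
time: 12.65
tool_pos: [486.7, 138.2, 133.7]
tcp_rot: [180.0, -0.0, 124.6]
ft_force: [1.2, -1.8, -8.7]
finger_gap: 14.3
grip_force: 112.8
```

>>> step_arm(
  targets=[
    [[0, 0, -2.5, 0, 0, 0], [0, 0, -5, 0, 0, 0], [0, 0, -7.5, 0, 0, 0], [0, 0, -10, 0, 0, 0], [0, 0, -12.5, 0, 0, 0]],
  ],
)

```text
time: 13.07
tool_pos: [486.7, 138.2, 121.2]
tcp_rot: [180.0, -0.0, 124.6]
ft_force: [1.6, -2.3, -8.7]
finger_gap: 14.3
grip_force: 112.8
```

>>> step_arm(
  targets=[
    [[0, 0, -2.6, 0, 0, 0], [0, 0, -5.2, 0, 0, 0], [0, 0, -7.8, 0, 0, 0], [0, 0, -10.4, 0, 0, 0]],
  ],
)

```text
time: 13.4
tool_pos: [486.7, 138.3, 110.7]
tcp_rot: [180.0, -0.0, 124.6]
ft_force: [0.7, -1.9, -7.4]
finger_gap: 14.3
grip_force: 112.8
```

>>> step_arm(
  targets=[
    [[0, 0, -2.2, 0, 0, 0], [0, 0, -4.4, 0, 0, 0], [0, 0, -6.6, 0, 0, 0], [0, 0, -8.8, 0, 0, 0]],
  ],
)

```text
time: 13.73
tool_pos: [486.5, 138.6, 102.1]
tcp_rot: [180.0, -0.1, 124.6]
ft_force: [-1.5, 1.1, -5.9]
finger_gap: 14.3
grip_force: 113.0
```

>>> step_arm(
  targets=[
    [[0, 0, 0, 0, 0, 0], [0, 0, 0, 0, 0, 0], [0, 0, 0, 0, 0, 0]],
  ],
)

```text
time: 13.98
tool_pos: [486.5, 138.5, 102.3]
tcp_rot: [-180.0, -0.0, 124.6]
ft_force: [-1.4, 2.4, -6.1]
finger_gap: 14.7
grip_force: 113.0
```

```bash
python3 - <<'E'
from h import *
s=snap('side','s6')['img'];o=cv2.imread('pics/side1.png')
T=o[140:220,372:424];R=cv2.matchTemplate(s[140:300,362:434],T,cv2.TM_CCOEFF_NORMED);print(cv2.minMaxLoc(R))
P=np.array([(590+.568*60,-20-.823*60,z) for z in(200,98,102)]);print(proj('s6',P))
q=r.sense();print(q['tool_pos'],q['ft_force'],q['wrist_torque'])
E
```

```text
(-0.4682767689228058, 0.5510991811752319, (7, 30), (5, 50))
[[394.64878127 182.85401502]
 [390.67785647 230.61892617]
 [390.82564793 228.84119274]]
[486.56281239 138.51370713 102.31171133] [-1.5971682   1.30720908 -5.45344328] [ 0.74571674  0.62878596 -0.02832689]
```

The force has held steady for 0.5 s, the lift matches, and the tray moved about 50 px (full travel). I'll lower off the bar and draw out.

>>> step_arm(
  targets=[
    [[0, 0, -3, 0, 0, 0], [0, 0, -6, 0, 0, 0], [0, 0, -9, 0, 0, 0], [0, 0, -12, 0, 0, 0], [0, 0, -15, 0, 0, 0], [0, 0, -18, 0, 0, 0], [0, 0, -21, 0, 0, 0], [0, 0, -24, 0, 0, 0], [0, 0, -27, 0, 0, 0], [0, 0, -29, 0, 0, 0], [0, 0, -29, 0, 0, 0]],
  ],
)

```text
time: 14.95
tool_pos: [486.6, 138.0, 72.8]
tcp_rot: [-180.0, 0.0, 124.6]
ft_force: [0.4, -0.4, -1.3]
finger_gap: 14.5
grip_force: 113.7
```

>>> step_arm(
  targets=[
    [[-1, 2, 0, 0, 0, 0], [-4, 6, 0, 0, 0, 0], [-8, 12, 0, 0, 0, 0], [-13, 19, 0, 0, 0, 0], [-19, 28, 0, 0, 0, 0], [-26, 38, 0, 0, 0, 0], [-34, 49, 0, 0, 0, 0], [-42, 60, 0, 0, 0, 0], [-48, 70, 0, 0, 0, 0], [-54, 80, 0, 0, 0, 0], [-57, 85, 0, 0, 0, 0], [-57, 85, 0, 0, 0, 0]],
  ],
)

```text
time: 15.95
tool_pos: [428.9, 224.5, 73.2]
tcp_rot: [180.0, -0.0, 124.7]
ft_force: [-0.1, -0.4, -0.2]
finger_gap: 14.7
grip_force: 113.7
```

```bash
python3 - <<'E'
from h import *
s=snap('side','s7')['img'];o=cv2.imread('pics/side1.png')
T=o[140:220,372:424];R=cv2.matchTemplate(s[140:300,362:434],T,cv2.TM_CCOEFF_NORMED);print(cv2.minMaxLoc(R))
T=cv2.imread('pics/s6.png')[195:270,350:424];R=cv2.matchTemplate(s[180:285,340:434],T,cv2.TM_CCOEFF_NORMED);print(cv2.minMaxLoc(R))
q=r.sense();print(q['tool_pos'],q['tcp_rot'],q['ft_force'],q['wrist_torque'])
E
```

```text
(-0.46842971444129944, 0.5508721470832825, (7, 30), (5, 50))
(-0.10110129415988922, 0.9989653825759888, (0, 30), (10, 15))
[429.41192812 223.79916049  73.22134153] [1.79998443e+02 1.07925077e-02 1.24692409e+02] [-0.19927605 -1.04921756 -0.45484496] [-0.0048841   0.01641047 -0.01627831]
```

>>> step_arm(
  targets=[
    [[1, 3, 0, 0, 0, 0.02], [5, 12, 0, 0, 0, 0.06], [9, 24, -4, 0, 0, 0.12], [14, 36, -10, 0, 0, 0.18], [19, 48, -18, 0, 0, 0.24], [24, 60, -26, 0, 0, 0.3], [29, 72, -34, 0, 0, 0.35], [33, 83, -42, 0, 0, 0.39], [36, 91, -48, 0, 0, 0.42], [36.9, 94.6, -52, 0, 0, 0.4276], [36.9, 94.6, -54, 0, 0, 0.4276], [36.9, 94.6, -54, 0, 0, 0.4276]],
  ],
)

```text
time: 17.0
tool_pos: [466.4, 317.1, 18.5]
tcp_rot: [-179.9, -0.0, 149.1]
ft_force: [-0.5, 0.3, -0.8]
finger_gap: 14.5
grip_force: 113.7
```

```bash
python3 - <<'E'
from h import *
s=snap('side','s8')['img'];q=r.sense();z=q['tool_pos'][2];print(q['tool_pos'],q['ft_force'])
# shank: bright against background; fit column-wise bright ridge near prediction
a=np.array([np.cos(-.541),np.sin(-.541),0]);b=np.r_[q['tool_pos'][:2],z+15]
d=cv2.imread('pics/s7.png').astype(int)
for k in(50,70,90,105):
    u,v=proj('s8',b+a*k)[0];c=int(round(u));rows=np.arange(int(v)-14,int(v)+15)
    col=(s.astype(int)-d)[rows,c-1:c+2].sum((1,2));w=np.clip(col-60,0,None);print(k,round(v,1),(rows*w).sum()/max(w.sum(),1),col.max())
E
```

```text
[466.5439876  317.16638635  18.99189309] [-0.87043622 -0.65596    -1.03744368]
50 221.6 223.97905905346923 1068
70 220.3 221.05760368663596 341
90 218.9 220.01116902457184 499
105 217.9 218.7989840348331 470
```

The rod is level in the grip. Lower onto the worktop.

>>> step_arm(
  targets=[
    [[0, 0, -3, 0, 0, 0], [0, 0, -7, 0, 0, 0], [0, 0, -11, 0, 0, 0], [0, 0, -15, 0, 0, 0], [0, 0, -18, 0, 0, 0], [0, 0, -20, 0, 0, 0], [0, 0, -21, 0, 0, 0], [0, 0, -22, 0, 0, 0], [0, 0, -22, 0, 0, 0]],
  ],
)

```text
time: 17.8
tool_pos: [466.6, 317.8, -2.9]
tcp_rot: [-180.0, -0.0, 149.1]
ft_force: [0.5, 0.2, -0.6]
finger_gap: 14.2
grip_force: 113.7
```

>>> step_arm(
  targets=[
    [[0, 0, -0.5, 0, 0, 0], [0, 0, -1, 0, 0, 0], [0, 0, -1.5, 0, 0, 0], [0, 0, -1.5, 0, 0, 0]],
  ],
)

```text
time: 18.13
tool_pos: [466.6, 317.8, -4.3]
tcp_rot: [180.0, -0.0, 149.1]
ft_force: [0.6, -0.5, -0.9]
finger_gap: 14.6
grip_force: 113.7
```

>>> step_arm(
  targets=[
    [[0, 0, -0.5, 0, 0, 0], [0, 0, -1, 0, 0, 0], [0, 0, -1.3, 0, 0, 0], [0, 0, -1.3, 0, 0, 0]],
  ],
)

```text
time: 18.47
tool_pos: [466.7, 317.9, -5.4]
tcp_rot: [180.0, 0.0, 149.1]
ft_force: [-1.7, -0.7, 3.6]
finger_gap: 14.4
grip_force: 114.3
```

>>> step_arm(
  targets=[
    [[0, 0, 0, 0, 0, 0], [0, 0, 0, 0, 0, 0], [0, 0, 0, 0, 0, 0], [0, 0, 0, 0, 0, 0], [0, 0, 0, 0, 0, 0], [0, 0, 0, 0, 0, 0]],
  ],
  fingers=-0.2,
)

```text
time: 18.97
tool_pos: [466.6, 317.8, -5.6]
tcp_rot: [180.0, -0.0, 149.1]
ft_force: [0.3, 0.4, -0.2]
finger_gap: 51.0
grip_force: 0.0
```

>>> step_arm(
  targets=[
    [[0, 0, 5, 0, 0, 0], [0, 0, 15, 0, 0, 0], [0, 0, 30, 0, 0, 0], [0, 0, 50, 0, 0, 0], [0, 0, 75, 0, 0, 0], [0, 0, 100, 0, 0, 0], [0, 0, 125, 0, 0, 0], [0, 0, 140, 0, 0, 0], [0, 0, 149, 0, 0, 0], [0, 0, 149, 0, 0, 0], [0, 0, 149, 0, 0, 0]],
  ],
)

```text
time: 19.88
tool_pos: [466.8, 317.9, 143.7]
tcp_rot: [180.0, 0.0, 149.1]
ft_force: [-0.4, 1.4, -0.2]
finger_gap: 51.2
grip_force: 0.0
```

```bash
python3 - <<'E'
from h import *
w=snap('wrist','w9')['img'];s=snap('side','s9')['img'];q=r.sense();print(q['tool_pos'],q['finger_gap'],q['ft_force'],q['time'])
o=cv2.imread('pics/w1.png')
R=cv2.matchTemplate(w[60:460],o[145:365,305:350],cv2.TM_CCOEFF_NORMED);print('wrist',cv2.minMaxLoc(R))
a=cv2.imread('pics/side1.png')
R=cv2.matchTemplate(s[200:260,160:280],a[218:246,180:262],cv2.TM_CCOEFF_NORMED);print('side rod',cv2.minMaxLoc(R))
T=cv2.imread('pics/s7.png')[150:270,300:424];R=cv2.matchTemplate(s[140:280,290:434],T,cv2.TM_CCOEFF_NORMED);print('stand',cv2.minMaxLoc(R))
# pawl: bar expected engaged with tray down
for f in('s7','s9'):print(f)
print(proj('s9',[(540.8,52.8,101),(516.9,36.3,101)]).round(1))
g=cv2.cvtColor(s,6);print(g[218:240:1,302:322:2])
E
```

```text
[465.73102886 317.31898645 141.85144722] 51.18485762812936 [-0.15567316  0.23162255  0.13370289] 19.9833
wrist (-0.5288921594619751, 0.9219897389411926, (158, 166), (296, 92))
side rod (-0.19317753612995148, 0.994709312915802, (31, 32), (20, 18))
stand (0.11225350201129913, 0.9985733032226562, (0, 20), (10, 10))
s7
s9
[[315.  225.1]
 [313.3 232.6]]
[[131 126 132 150 159 133  82  80  79  65]
 [129 133 132 139 148 121  80  75  60  57]
 [137 142 135 134 135 104  80  63  59  85]
 [135 141 135 135 129  96  73  59  71 122]
 [135 136 132 134 125  91  68  67 100 143]
 [134 136 131 127 114  91  77  95 129 148]
 [139 139 132 123 113  84  84 118 137 145]
 [143 141 132 131 114  81  90 130 137 141]
 [139 140 136 133 115  82  95 131 138 134]
 [142 141 138 138 107  83  97 130 133 131]
 [140 142 140 139 103  76 106 134 130 126]
 [139 143 141 141  98  74 113 139 133 127]
 [140 140 141 136 104  79 126 139 133 124]
 [139 140 139 136 119 105 135 141 136 127]
 [140 142 136 134 127 126 139 137 137 135]
 [142 143 134 130 131 134 136 135 136 138]
 [143 145 135 132 137 136 133 133 137 142]
 [143 143 134 139 142 137 135 137 134 139]
 [144 143 140 142 144 137 135 136 134 139]
 [143 143 140 141 141 135 136 140 135 134]
 [137 133 141 139 135 134 137 144 142 136]
 [137 132 140 138 136 130 139 145 139 130]]
```

The bar's near end is now at (312,231), where the engaged pawl with the tray down should be. The rod lies flat at its old place (side match 0.995, no shift).

```bash
python3 -c "
from h import *
print(r.hand_in())"
```

```text
the job is handed in; nothing more can be done
None
```

I freed the pawl with the rod, followed the tray down to its stop and laid the rod flat clear of the stand, then handed in at about 20 s; the judge gave no verdict, but my final force and image checks were consistent with the end conditions.

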